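# Swap a helmet-blower battery from charger to blower

## Task

Press the red catch of the charger to free the green-striped battery pack, slide the pack off, and slide it into the rail of the white breathing-air blower until its catch clicks up behind it. Use gentle force throughout (never force a latched or jammed pack), leave the pack seated and let go of it, and do not disturb the other things on the bench.

Things in the scene. Friction and masses are not known exactly. Their poses are not given: they have to be found in the camera images.
- pack: Charged battery, green stripe, 0.28-0.44 kg, latched on the charger. Origin: centre of the underside of its black foot; +x the slide-in way, z up. Foot: x -30 to 30, 34 wide, z 0 to 6 mm. Neck: 20 wide, z 6 to 20. Grey case: x -30 to 42, 44 wide (y), z 19 to 61. Grip it across the 44 mm, finger tips not lower than z = 20 (rail tops are at z = 12, flares at 15).
- charger: Grey charger, bolted down. Origin at bench level under the latched pack; +x slide-in way (the pack comes off towards -x), z up. Housing x 60 to 155, 130 wide, 70 high. Latched pack: origin at x 0, y 0, z 24 mm, aligned. A spring plunger pushes it to -x with 5.5 N: with the catch held fully down it springs back up to 14 mm in 0.5 s, covering the catch, which may then be let go.
- charger_mouth (a point): Point on the charger's centre line at x = -97, y = 0, z = 24 mm of the charger, axes as the charger: on its flat aluminium bed (x -105 to 60, 60 wide, top z = 24) on which the foot slides. Side rails with lips hold the foot down: 1.5 mm play each side and above. A pack slid back to here is clear of lips (they begin 60 mm further in, at x = -37) and lifts straight off.
- charger_tab (a point): Centre of the top of the charger's red push tab: 30 (x) by 28 (y) mm, at x = -40, y = 66, z = 30 mm of the charger. Press it straight down 6 mm; z up.
- charger_catch (a joint): How far the charger's catch is pushed down: 0 up (latched), 0.006 m fully down, where it meets a hard end stop. The spring takes 2.2 N to start and 3.1 N fully down, plus up to 2 N of friction while a latched pack bears on it. A pack over the tooth holds it 3 to 5 mm down.
- blower: White breathing-air blower, blue band, bolted down. Origin at bench level, +x slide-in way, z up. Housing x 62 to 172, 165 wide, 78 high (filter cap 90). Its catch (red tab at y = 66), spring plunger and end stop share a slide set differently on each unit: the fitted pack's origin lies somewhere from x = -12 to 12 mm, y 0, z 24. A rigid stop lies 3.5 mm past the click. Flange play 1.5 mm.
- blower_mouth (a point): Start of the blower's rail: x = -97, y = 0, z = 24 mm of the blower, axes as the blower, on its flat bed (x -105 to 60, 60 wide, top z = 24). A pack set down with its origin here is clear of all. Guide walls 53 mm apart from x = -66 narrow to 37 at x = -26; lips from x = -37, flared up. Rail as on the charger: 1.5 mm play each side and above the foot.
- blower_catch (a joint): Blower's catch: 0 up, 0.003 to 0.005 m while the foot lies over it, back to 0 as it clicks up behind the fitted pack (also 0 with no pack). Stroke 0.006 m. Its ramped tooth is pushed down by the foot sliding in (1 to 5 N drag). Over the last 14 mm a plunger adds 4 N rising to 5.5 N at the click; a push of 7 to 12 N gets there; over 25 N is too rough.
- spare_pack: Bystander: a flat battery pack of the same shape with an orange stripe, lying loose on the bench. Origin at its underside centre.
- flange: Bystander: round steel flange, 104 mm across, 14 thick, with a 40 mm stub to 48 mm high. Origin at its underside centre.
- bolt: Bystander: hexagon bolt standing on its head, 32 mm across, 47 high. Origin at its underside centre.
- wrench: Bystander: steel wrench, 220 mm long, lying flat. Origin under its middle.
- brush: Bystander: brush with wooden handle, 200 mm long. Origin under its middle.
- spray: Bystander: white spray can, 60 mm across, 180 high. Origin at its underside centre.
- tips_cup: Bystander: steel cup, 72 mm across, 75 high. Origin at its underside centre.
There are look-alikes about, which are no part of the job. Leave any purple or yellow look-alike of the pack alone.

How it is judged:
On the way, in this order (a step that is already met when the one before it is completed fails the run):
1. the charger's catch is pressed down and the pack has sprung back over it, still lying on the charger's bed (value of joint charger_catch above 0.002 m and x of pack in the frame of charger between -0.06 and -0.006 m and z of pack in the frame of charger below 0.03 m), for 0.1 s.
2. the pack is off the charger (distance between pack and charger above 0.1 m), for 0.1 s.
3. the pack slides under the blower's lips with the blower's catch held down by it (value of joint blower_catch above 0.002 m and x of pack in the frame of blower between -0.06 and 0.018 m and y of pack in the frame of blower between -0.006 and 0.006 m and z of pack in the frame of blower below 0.03 m), for 0.1 s.
At the end, for the whole second after the job is handed in: The green-striped pack sits in the blower's rail (16 mm along, 3 mm across, 3 mm in height of the blower's home point; level and aligned within 0.08 rad), the blower's catch is up behind it (within 1.5 mm), and the pack is at rest and released (x of pack in the frame of blower between -0.016 and 0.017 m and y of pack in the frame of blower between -0.003 and 0.003 m and z of pack in the frame of blower between 0.021 and 0.028 m and value of joint blower_catch below 0.0015 m and angle between the x axis of pack and the x axis of blower, either way round below 0.08 rad and angle between pack's own z axis and vertical below 0.08 rad and linear speed of pack below 0.01 m/s); the robot touches nothing.
It fails at once if the pack is forced against the charger (over 60 N) (contact force between pack and charger above 60 N).
It fails at once if the pack is forced against the blower (over 45 N, all contacts added up) (contact force between pack and blower above 45 N).
It fails at once if the robot pushes on the charger or the blower itself with over 40 N (contact force between any of the fingers, the arm and charger above 40 N or contact force between any of the fingers, the arm and blower above 40 N).
It fails at once if another thing on the bench is shoved more than 25 mm (distance of any of spare_pack, flange, bolt, wrench, brush, spray, tips_cup from where it was at the start of the episode above 0.025 m).
It also fails if it takes over 64 s, if anything falls off the work surface, if the arm or the gripper's body presses on something with over 40 N, if the wrist force passes 120 N, or if a joint passes its speed limit or range.

## Robot

A 6-joint arm with a two-finger parallel gripper is mounted at the origin on the work surface. World frame = base frame: x ahead of the robot, y to its left, z up, the work surface at z = 0. Lengths are in m, angles in rad, forces in N, time in s.
With the tool pointing down it reaches from about 0.35 to 0.775 m from the base axis. Payload 5.5 kg.
Tool frame: the origin (TCP) lies at the very end of the fingers, on their centre line; the grasp point (between the pads) lies 19 mm behind it; z points along the fingers, x is the direction in which the jaws open and shut, and the axes are right-handed (so a half turn about z gives the same grasp; the last joint's range is limited). The gripper opens to 85 mm and grips with 20 to 120 N. Pads are 22 mm wide; open, the fingers measure 114 mm over their backs; the gripper's body (76 mm by 85 mm) begins 54 mm behind the grasp point. The pads swing forward as they close: fully open they stand 13 mm farther back than shut.
Start: joints at [-1.27, 0.313, 0.046, 1.304, 0, 1.431], TCP at [0.245, -0.52, 0.231] pointing down, gripper open.
Joint ranges: [-2.76, 2.76], [-0.86, 1.69], [-1.03, 1.26], [-2.2, 2.34], [-1.47, 1.5], [-3.14, 3.14]. Speed limits (rad/s): [2.57, 2.57, 3.14, 3.14, 3.14, 3.14].

## Interface

Orientations are given as a unit quaternion [w, x, y, z].
In Python, from workcell import monitor, eyes, ticket gives the robot as it stands.
- The arm moves only by the tool send_rows, never from a script. Its argument "targets" is a list of rows, each a list of 5 numbers: the shift along the world's x, y, z in m, then the turn about the world's z in degrees, then the closure in counts, from 0 (fully open) to 255 (shut). A call has 1 to 12 rows; each row shifts and turns the commanded pose from where the row before left it; what a row does not reach is not made up. A row lasts 1/10 s, in which the tool goes at most 50 mm and 8.59 degrees, less where a joint would pass 70% of its speed; a pose out of reach is approached as far as the arm can. A call is refused whole if a number of a shift passes 0.05 or a number of a turn 8.59, either way. A call with a gripper value outside its range is refused whole. The fingers move at their own pace and stop on an object; "newtons" is the grip in N (left out, the last holds). Time passes only in rows, so rows that do not move let the fingers close. It gives the time, the measured TCP pose, the force and the opening at its end, in the units of the state.
- monitor.get_state(): the state, without advancing time (a new reading comes with each control period).
- eyes.read_camera(name): name is "scene" or "side" or "wrist"; returns a dict with "img" (420x560x3 uint8, red, green, blue), "z_map" (420x560 float32, m along the optical axis (not along the pixel's ray), 0 where there is no reading), "camera_matrix" (3x3 intrinsics, pixels), "k1" (the pictures are not rectified: a ray, as slopes to the right and down, at radius r is drawn at 1 + k1 r^2 times it, then the intrinsics apply), "pose" (4x4, takes a point from camera to world coordinates); the wrist camera has in their place "T_tool_cam" (4x4, takes a point from camera to tool coordinates, whose origin is the TCP and whose axes are the tool frame's). Camera axes: x right, y down, z forward; pixel columns grow to the right and rows downward; lengths in m; the calibration is good to about 2 mm. A picture is of the moment at which its call begins: read the wrist's pose just before it.
- ticket.hand_in(): hands the job in, once; it reports no verdict.
Trained networks look in the newest picture that a camera, given by its name, has taken for a name from the list of things; names that differ only in an ending like _2 or _b are one class to them, and where a whole thing is asked for, a point or a joint stands for the part that bears it (a point fixed in the world has none). Each returns a list of dicts, best first, with "conf" (0 to 1); they miss things now and then, are a little off and sometimes report something else, mostly with a low value. They report only what shows in the picture. A call takes as long as a camera call. They do not tell look-alikes from the thing itself.
- eyes.spot_in(name, camera): "xyz" ([x, y, z] in m, in world coordinates, good to about 4 mm: the middle of the surface that is visible of it).
- eyes.tip_of(name, camera): "xyz" ([x, y, z] in m, in world coordinates, good to about 4 mm: a listed point, or the origin of a listed thing).
The state is a dict: "clock": time; "joint_pos": joint angles; "qvel": joint speeds; "tau": joint torques, N m; "tcp_pos": TCP position; "orientation": TCP orientation; "wrist_force": force on the tool from outside, world axes, zero at the start; "ft_torque": the same for the moment, N m; "finger_gap": finger opening in m.
Only numpy, scipy, OpenCV 4.12 (cv2) and the standard library are available. Lean on these libraries where they do the work, as an engineer would, in place of code of your own. Each camera call takes 0.05 s, during which the arm holds its last target.

## Working session

There is one attempt and no reset: what is moved stays moved. The work goes in short steps, Python scripts to look and compute and a tool call to move; the robot and the scene stay as the last step left them, time stands still between calls to the robot, and variables do not carry over. Pictures are saved under pics/ and viewed, and the job is handed in when it is done.

Besides the shell and the picture viewer there is one more tool, called after ">>>" as name(argument=value, ...), one argument or row to a line, values as JSON. send_rows: Moves the arm, as the interface text tells. Its arguments: {"type":"object","properties":{"targets":{"type":"array"},"newtons":{"type":"number"}},"required":["targets"]}

```bash
mkdir -p pics; ls
cat > h.py <<'E'
import numpy as np, cv2
from workcell import monitor, eyes, ticket
from scipy.spatial.transform import Rotation as R
def shot(cam,fn=None):
    st=monitor.get_state()
    d=eyes.read_camera(cam)
    if cam=='wrist':
        q=st['orientation'];T=np.eye(4);T[:3,:3]=R.from_quat([q[1],q[2],q[3],q[0]]).as_matrix();T[:3,3]=st['tcp_pos']
        d['pose']=T@np.array(d['T_tool_cam'])
    if fn: cv2.imwrite('pics/'+fn,cv2.cvtColor(d['img'],cv2.COLOR_RGB2BGR))
    return d
def cloud(d):
    K=np.array(d['camera_matrix']);k1=d['k1'];h,w=d['z_map'].shape
    u,v=np.meshgrid(np.arange(w),np.arange(h))
    pts=np.stack([u,v],-1).reshape(-1,1,2).astype(np.float64)
    n=cv2.undistortPoints(pts,K,np.array([k1,0,0,0.]),).reshape(h,w,2)
    z=d['z_map']
    P=np.stack([n[...,0]*z,n[...,1]*z,z],-1)
    T=np.array(d['pose']);return P@T[:3,:3].T+T[:3,3]
E
python3 - <<'E'
from h import *
print(monitor.get_state())
for c in ['scene','side','wrist']:
    d=shot(c,c+'0.png'); np.savez(''+c+'0.npz',P=cloud(d),img=d['img'],pose=d['pose'])
    print(c,np.array(d['pose']).round(3).tolist(),np.array(d['camera_matrix']).tolist(),d['k1'])
    for n in ['pack','charger','charger_mouth','charger_tab','blower','blower_mouth','spare_pack']:
        for f in ('spot_in','tip_of'):
            try: print(c,n,f,[(np.array(r['xyz']).round(3).tolist(),round(r['conf'],2)) for r in getattr(eyes,f)(n,c)])
            except Exception as e: print(c,n,f,e)
print(monitor.get_state()['clock'])
E
```

```text
pics
{'clock': 0.0, 'joint_pos': array([-1.26963323e+00,  3.13997625e-01,  4.49463892e-02,  1.30360074e+00,
       -1.41387212e-05,  1.43118473e+00]), 'qvel': array([-5.35975528e-04,  1.61211651e-04,  4.73761685e-05,  2.07526355e-04,
       -5.56715296e-04, -4.53994067e-04]), 'tau': array([ 1.31226356e-03, -4.80631256e+01,  2.98530471e+01,  1.93077052e-02,
        1.33823496e-04, -1.21740919e-05]), 'tcp_pos': array([ 0.24514138, -0.51954197,  0.23039713]), 'orientation': array([-5.95607520e-04,  8.44582450e-01, -5.35424715e-01, -7.11446282e-04]), 'wrist_force': array([-0.66347302, -0.10387337, -0.04309414]), 'ft_torque': array([-0.02527531,  0.02231734,  0.00094749]), 'finger_gap': 0.08513718187175176}
scene [[0.817, 0.354, -0.455, 1.006], [0.577, -0.501, 0.646, -0.711], [0.001, -0.79, -0.613, 0.75], [0.0, 0.0, 0.0, 1.0]] [[416.4474837434722, 0.0, 271.6279600277784], [0.0, 416.4474837434722, 213.4471609701245], [0.0, 0.0, 1.0]] -0.09850933777408749
scene pack spot_in [([0.658, 0.003, 0.06], 0.97), ([0.545, 0.01, 0.047], 0.9), ([0.557, 0.16, 0.077], 0.84), ([0.37, -0.465, 0.016], 0.43
[... 2113 characters left out ...]
], 0.6)]
wrist [[0.427, -0.871, -0.244, 0.307], [-0.904, -0.411, -0.115, -0.492], [0.0, 0.27, -0.963, 0.375], [0.0, 0.0, 0.0, 1.0]] [[372.14469647160973, 0.0, 278.35897688714056], [0.0, 372.14469647160973, 211.20227259321996], [0.0, 0.0, 1.0]] -0.06312428104806216
wrist pack spot_in []
wrist pack tip_of []
wrist charger spot_in [([0.354, -0.458, 0.011], 0.5)]
wrist charger tip_of []
wrist charger_mouth spot_in []
wrist charger_mouth tip_of []
wrist charger_tab spot_in []
wrist charger_tab tip_of []
wrist blower spot_in []
wrist blower tip_of [([0.356, -0.456, -0.003], 0.57)]
wrist blower_mouth spot_in []
wrist blower_mouth tip_of []
wrist spare_pack spot_in []
wrist spare_pack tip_of []
2.25
```

View pics/scene0.png

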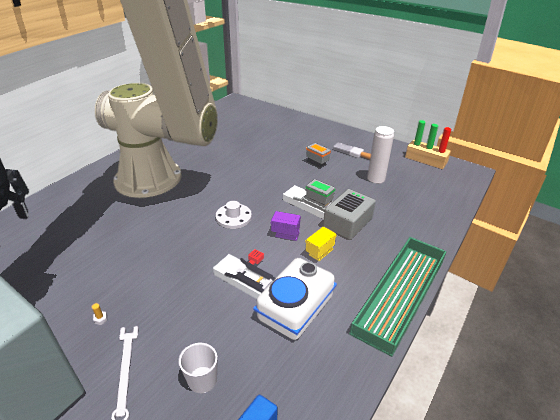

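View pics/side0.png

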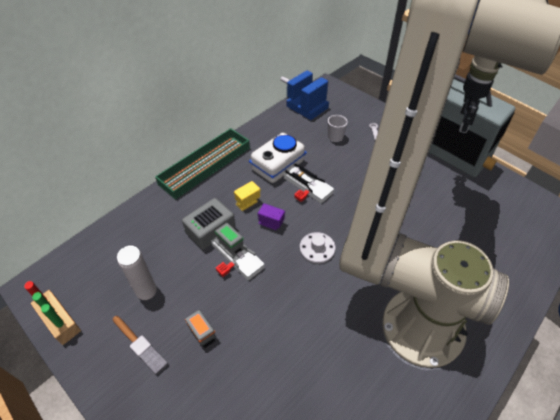

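The green-striped pack is in the grey charger at scene (320,190) and side (230,235). The look-alikes are purple (285,224), yellow (320,243) and the orange spare (318,152). I'll confirm this with an enlarged crop and measure the poses from depth.

Run:
```python
import numpy as np, cv2
A=[np.load(c+'0.npz') for c in ('scene','side')]
def ortho(A,x0,x1,y0,y1,s):
    W=int((y1-y0)/s);H=int((x1-x0)/s)
    im=np.zeros((H,W,3),np.uint8);z=np.full((H,W),-1.)
    P=A['P'].reshape(-1,3);c=A['img'].reshape(-1,3)
    m=(P[:,0]>x0)&(P[:,0]<x1)&(P[:,1]>y0)&(P[:,1]<y1)&(P[:,2]<.2)
    P=P[m];c=c[m];o=np.argsort(P[:,2])
    for p,cc in zip(P[o],c[o]):
        i=int((x1-p[0])/s);j=int((y1-p[1])/s)
        if 0<=i<H and 0<=j<W: im[max(i-1,0):i+1,max(j-1,0):j+1]=cc[::-1]
    return im
ims=[cv2.resize(ortho(a,.35,.8,-.35,.35,.002),None,fx=1.14,fy=1.14) for a in A]
cv2.imwrite('pics/ortho0.png',np.vstack(ims))
s=A[0]['img'][150:260,250:390,::-1];t=A[1]['img'][190:290,170:290,::-1]
cv2.imwrite('pics/crop0.png',np.hstack([cv2.resize(s,(400,314),interpolation=3),cv2.resize(t,(377,314),interpolation=3)]))
```

```text
(no output)
```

View pics/ortho0.png

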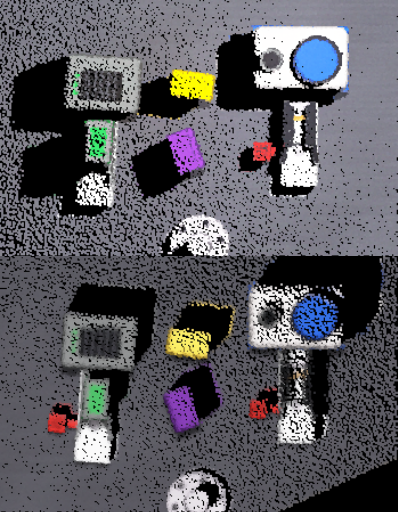

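View pics/crop0.png

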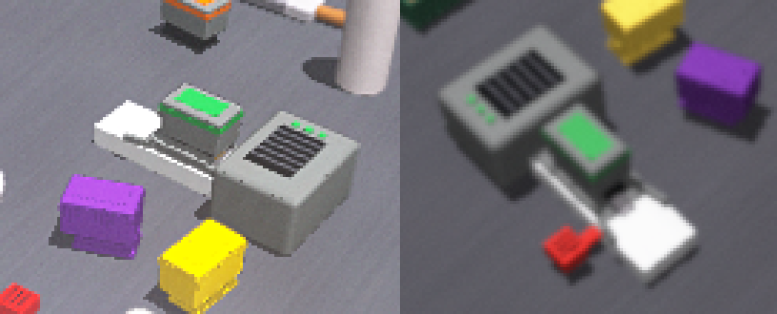

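The crop confirms it: grey case with a green stripe on the grey charger, red tab on its left. Next I fit the frames.

```bash
cat >> h.py <<'E'
def rect(P,img,x0,x1,y0,y1,z0,z1,mask=None):
    m=(P[...,0]>x0)&(P[...,0]<x1)&(P[...,1]>y0)&(P[...,1]<y1)&(P[...,2]>z0)&(P[...,2]<z1)
    if mask is not None: m&=mask
    q=P[m]
    if len(q)<10: return None
    xy=q[:,:2]
    r=cv2.minAreaRect((xy*1000).astype(np.float32))
    c=np.median(q,0)
    return np.round(r[0],1),np.round(r[1],1),round(r[2],2),len(q),round(float(np.median(q[:,2])),4)
def red(img):
    i=img.astype(int);return (i[...,0]>130)&(i[...,1]<70)&(i[...,2]<70)
def green(img):
    i=img.astype(int);return (i[...,1]>i[...,0]+50)&(i[...,1]>i[...,2]+30)
E
python3 - <<'E'
from h import *
for c in ('scene','side'):
    a=np.load(c+'0.npz');P=a['P'];im=a['img']
    print(c)
    print('ch top',rect(P,im,.57,.75,.06,.28,.064,.076))
    print('bl top',rect(P,im,.58,.8,-.32,-.05,.072,.082))
    print('pack top',rect(P,im,.49,.6,.13,.22,.078,.092))
    print('green',rect(P,im,.49,.6,.13,.22,.078,.095,green(im)))
    print('ch bed',rect(P,im,.42,.5,.13,.24,.02,.028))
    print('bl bed',rect(P,im,.46,.515,-.22,-.13,.02,.028))
    print('ch red',rect(P,im,.45,.56,.2,.3,.026,.036,red(im)))
    print('bl red',rect(P,im,.48,.62,-.15,-.06,.026,.036,red(im)))
E
```

```text
scene
ch top (array([635.7, 170.8]), array([130.3, 127.2]), 85.64, 955, 0.0688)
bl top (array([ 696.2, -178.1]), array([159.4, 103.2]), 89.49, 1365, 0.0758)
pack top (array([551.2, 175. ]), array([46.3, 72.1]), 85.98, 244, 0.0834)
green (array([554.7, 173.3]), array([43.3, 63.2]), 85.85, 105, 0.0839)
ch bed (array([470.1, 181. ]), array([66.9, 62.7]), 86.84, 202, 0.0228)
bl bed (array([ 493.5, -175.1]), array([65.3, 42.6]), 89.68, 290, 0.0227)
ch red None
bl red (array([ 533.4, -111.2]), array([26.8, 28.5]), 86.5, 44, 0.0284)
side
ch top (array([632.4, 176.5]), array([128. , 127.7]), 85.21, 1042, 0.0705)
bl top (array([ 692.6, -170.3]), array([163.7, 106.8]), 89.77, 537, 0.0765)
pack top (array([549. , 179.9]), array([44.1, 72.8]), 85.19, 329, 0.0857)
green (array([548.3, 180.9]), array([28.5, 51. ]), 89.18, 140, 0.0863)
ch bed (array([469.2, 196.3]), array([84.7, 62.4]), 88.66, 377, 0.0247)
bl bed (array([ 492.7, -170.9]), array([44.7, 63.9]), 1.69, 173, 0.0231)
ch red (array([505.4, 249. ]), array([26.8, 30. ]), 87.59, 91, 0.0308)
bl red (array([ 529. , -103.5]), array([30. , 29.7]), 9.98, 61, 0.029)
```

>>> send_rows(
  targets=[
    [0.0235,0.0345,0,-2.6,0],
    [0.0235,0.0345,0,-2.6,0],
    [0.0235,0.0345,0,-2.6,0],
    [0.0235,0.0345,0,-2.6,0],
    [0.0235,0.0345,0,-2.6,0],
    [0.0235,0.0345,0,-2.6,0],
    [0.0235,0.0345,0,-2.6,0],
    [0.0235,0.0345,0,-2.6,0],
    [0.0235,0.0345,0,-2.6,0],
    [0.0235,0.0345,0,-2.2,0],
    [0,0,0,0,0],
    [0,0,0,0,0],
  ],
)

```text
clock: 3.45
tcp_pos: [0.4807, -0.1742, 0.2313]
orientation: [-0.0, -0.706, 0.708, -0.0]
wrist_force: [0.4, -0.1, -0.2]
finger_gap: 0.0849
```

Run:
```python
from h import *
d=shot('wrist','w1.png'); P=cloud(d);im=d['img'];np.savez('w1.npz',P=P,img=im,pose=d['pose'])
s=monitor.get_state();print(s['clock'],s['tcp_pos'],s['orientation'])
print('bed',rect(P,im,.44,.515,-.22,-.13,.02,.028))
print('red',rect(P,im,.48,.62,-.15,-.06,.02,.036,red(im)))
print('top',rect(P,im,.58,.8,-.32,-.05,.072,.082))
```

```text
3.5 [ 0.48025742 -0.17503863  0.23130045] [-2.52991061e-04 -7.05397608e-01  7.08811786e-01 -4.35105081e-05]
bed (array([ 494.3, -175.1]), array([60.2, 41.4]), 89.86, 2746, 0.0248)
red (array([ 532.7, -109.4]), array([27.6, 28.7]), 89.51, 274, 0.0306)
top None
```

View pics/w1.png

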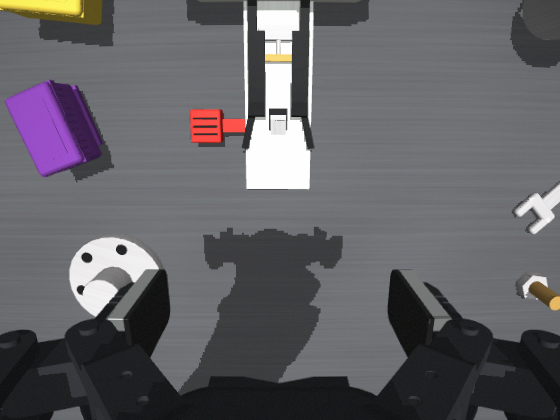

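Wrist view: blower bed (278,155), tab (207,125), purple look-alike (50,130), flange (115,275). Bed and tab heights agree with the given ones. Now the charger.

Run:
```python
from h import *
a=np.load('w1.npz');P=a['P']
for lo,hi in ((.02,.028),(.03,.042)):
    m=(P[...,2]>lo)&(P[...,2]<hi)&(P[...,0]>.45)&(P[...,0]<.63)&(abs(P[...,1]+.175)<.035)
    q=P[m];xs=[];L=[];Rr=[]
    for x in np.arange(.476,.62,.006):
        s=q[abs(q[:,0]-x)<.003]
        if len(s)>20: xs.append(x);L.append(s[:,1].max());Rr.append(s[:,1].min())
    xs=np.array(xs);L=np.array(L);Rr=np.array(Rr)
    print(lo,np.round(np.c_[xs,L,Rr,(L+Rr)/2],4).tolist())
    if len(xs)>2: print(np.degrees(np.polyfit(xs,L,1)[0]),np.degrees(np.polyfit(xs,Rr,1)[0]))
```

```text
0.02 [[0.476, -0.1455, -0.2042, -0.1749], [0.482, -0.1457, -0.2052, -0.1754], [0.488, -0.145, -0.2051, -0.175], [0.494, -0.1451, -0.2049, -0.175], [0.5, -0.1452, -0.2048, -0.175], [0.506, -0.1454, -0.2047, -0.175], [0.512, -0.1456, -0.2046, -0.1751], [0.518, -0.1485, -0.2016, -0.1751], [0.524, -0.1505, -0.2006, -0.1755], [0.53, -0.1515, -0.1986, -0.1751], [0.536, -0.1452, -0.205, -0.1751], [0.542, -0.1453, -0.2049, -0.1751], [0.548, -0.1454, -0.2057, -0.1756], [0.554, -0.1455, -0.2056, -0.1756], [0.56, -0.1457, -0.2056, -0.1756], [0.566, -0.1459, -0.2054, -0.1756], [0.572, -0.146, -0.2053, -0.1757], [0.578, -0.1454, -0.2053, -0.1753], [0.584, -0.1454, -0.2059, -0.1756], [0.59, -0.1454, -0.205, -0.1752], [0.596, -0.1457, -0.2049, -0.1753], [0.602, -0.1458, -0.2049, -0.1753], [0.608, -0.1459, -0.2047, -0.1753], [0.614, -0.146, -0.2055, -0.1758], [0.62, -0.1454, -0.2055, -0.1755]]
0.2061448994738458 -0.6382589310756892
0.03 [[0.512, -0.1425, -0.2084, -0.1754], [0.518, -0.1426, -0.2075, -0.1751], [0.524, -0.1437, -0.2064, -0.1751], [0.53, -0.1456, -0.2054, -0.1755], [0.536, -0.1467, -0.2035, -0.1751], [0.542, -0.1487, -0.2025, -0.1756], [0.548, -0.1492, -0.202, -0.1756], [0.554, -0.1491, -0.202, -0.1756], [0.56, -0.1493, -0.202, -0.1756], [0.566, -0.1495, -0.2018, -0.1757], [0.572, -0.1496, -0.2017, -0.1757], [0.578, -0.1488, -0.2025, -0.1756], [0.584, -0.1489, -0.2024, -0.1757], [0.59, -0.1491, -0.2025, -0.1758], [0.596, -0.1493, -0.2014, -0.1753], [0.602, -0.1494, -0.2014, -0.1754], [0.608, -0.1495, -0.2019, -0.1757], [0.614, -0.1494, -0.2018, -0.1756], [0.62, -0.1494, -0.2014, -0.1754]]
-3.210256118655537 2.8926436409694207
```

>>> send_rows(
  targets=[
    [-0.005,0.045,0,-0.5,100],
    [-0.005,0.045,0,-0.5,200],
    [-0.005,0.045,0,-0.5,255],
    [-0.005,0.045,0,-0.5,255],
    [-0.005,0.045,0,-0.5,255],
    [-0.005,0.045,0,-0.5,255],
    [-0.005,0.045,0,-0.5,255],
    [-0.005,0.045,0,-0.5,255],
    [0,0,0,0,255],
    [0,0,0,0,255],
  ],
)

```text
clock: 4.5
tcp_pos: [0.4403, 0.1066, 0.2313]
orientation: [-0.021, 0.714, -0.7, -0.022]
wrist_force: [0.3, -0.8, -0.2]
finger_gap: 0.0002
```

Run:
```python
from h import *
d=shot('wrist','w2.png'); P=cloud(d);im=d['img'];np.savez('w2.npz',P=P,img=im,pose=d['pose'])
s=monitor.get_state();print(s['clock'],s['tcp_pos'],s['orientation'])
print('bed',rect(P,im,.42,.50,.14,.23,.02,.028))
print('red',rect(P,im,.45,.6,.22,.3,.02,.036,red(im)))
print('packtop',rect(P,im,.48,.6,.13,.22,.078,.092))
```

```text
4.55 [0.44041741 0.10642695 0.23136369] [-0.02107484  0.71368087 -0.69980936 -0.02196174]
bed (array([470.3, 181.8]), array([63.4, 62.9]), 86.42, 3811, 0.0248)
red (array([508. , 245.6]), array([26.2, 29.4]), 85.73, 288, 0.0306)
packtop (array([549.6, 177.3]), array([44.8, 72.3]), 85.7, 5820, 0.0858)
```

View pics/w2.png

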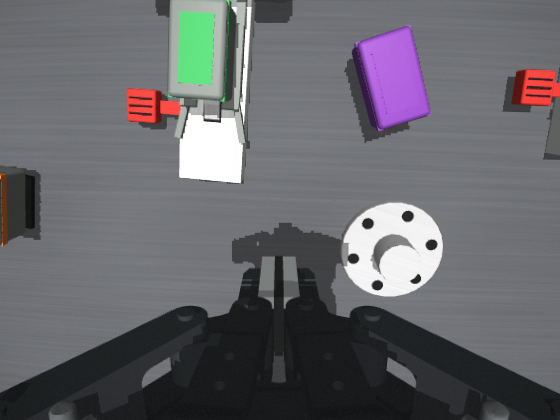

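Run:
```python
from h import *
s=monitor.get_state();print(s['clock'],s['tcp_pos'],s['orientation'],s['joint_pos'].round(3),s['qvel'].round(3))
```

```text
4.55 [0.44041741 0.10642695 0.23136369] [-0.02107484  0.71368087 -0.69980936 -0.02196174] [ 0.018  0.071 -0.256  1.245  0.061  3.14 ] [-0.001  0.002  0.003  0.     0.002  0.   ]
```

Joint 6 is at its range end here (q6 = 3.14). I'll turn the tool half round, which gives the same grasp, on the way to above the tab at about (0.508, 0.246).

>>> send_rows(
  targets=[
    [0.006,0.012,0,8.5,255],
    [0.006,0.012,0,8.5,255],
    [0.006,0.012,0,8.5,255],
    [0.006,0.012,0,8.5,255],
    [0.006,0.012,0,8.5,255],
    [0.006,0.012,0,8.5,255],
    [0.006,0.012,0,8.5,255],
    [0.006,0.012,0,8.5,255],
    [0.006,0.012,0,8.5,255],
    [0.006,0.012,0,8.5,255],
    [0.006,0.012,0,8.5,255],
  ],
)

```text
clock: 5.65
tcp_pos: [0.507, 0.2388, 0.231]
orientation: [0.002, 0.999, 0.043, -0.031]
wrist_force: [0.1, -0.5, 0.6]
finger_gap: 0.0002
```

>>> send_rows(
  targets=[
    [0,0,-0.02,8.5,255],
    [0,0,-0.02,8.5,255],
    [0,0,-0.02,8.5,255],
    [0,0,-0.02,8.5,255],
    [0,0,-0.02,8.5,255],
    [0,0,-0.02,8.5,255],
    [0,0,-0.02,8.5,255],
    [0,0,0,8.5,255],
    [0,0,0,8.5,255],
    [0,0,0,0,255],
  ],
)

```text
clock: 6.65
tcp_pos: [0.5063, 0.2385, 0.0909]
orientation: [0.02, 0.759, 0.65, -0.023]
wrist_force: [0.6, -0.5, -0.3]
finger_gap: 0.0004
```

Wrist is tilted about 3.5° from hitting the limit; I'll correct it before gripping. It doesn't matter for pressing the tab.

>>> send_rows(
  targets=[
    [0.002,0.007,-0.02,4.5,255],
    [0,0,-0.02,0,255],
    [0,0,-0.01,0,255],
    [0,0,-0.006,0,255],
    [0,0,0,0,255],
  ],
)

```text
clock: 7.15
tcp_pos: [0.5078, 0.2459, 0.0348]
orientation: [0.021, 0.733, 0.679, -0.023]
wrist_force: [-0.4, 0.3, -0.0]
finger_gap: -0.0001
```

>>> send_rows(
  targets=[
    [0,0,-0.003,0,255],
    [0,0,-0.002,0,255],
    [0,0,-0.002,0,255],
    [0,0,0,0,255],
  ],
)

```text
clock: 7.55
tcp_pos: [0.5086, 0.2466, 0.0288]
orientation: [0.022, 0.733, 0.68, -0.022]
wrist_force: [0.4, -0.3, 1.6]
finger_gap: 0.0002
```

>>> send_rows(
  targets=[
    [0,0,-0.002,0,255],
    [0,0,-0.002,0,255],
    [0,0,-0.001,0,255],
    [0,0,-0.001,0,255],
    [0,0,0,0,255],
  ],
)

```text
clock: 8.05
tcp_pos: [0.5087, 0.2466, 0.0239]
orientation: [0.022, 0.733, 0.68, -0.021]
wrist_force: [-1.4, -0.9, 11.0]
finger_gap: 0.0
```

>>> send_rows(
  targets=[
    [0,0,0,0,255],
    [0,0,0,0,255],
    [0,0,0,0,255],
    [0,0,0,0,255],
    [0,0,0,0,255],
    [0,0,0,0,255],
  ],
)

```text
clock: 8.65
tcp_pos: [0.5087, 0.2467, 0.0239]
orientation: [0.022, 0.733, 0.68, -0.021]
wrist_force: [-1.5, -0.9, 11.9]
finger_gap: 0.0001
```

Run:
```python
from h import *
s=monitor.get_state();print(s['clock'],s['tcp_pos'],s['wrist_force'])
for c in ('scene','side'):
    d=shot(c);P=cloud(d);im=d['img']
    print(c,'packtop',rect(P,im,.47,.6,.13,.22,.078,.092))
```

```text
8.65 [0.50873998 0.24666334 0.02388679] [-1.54952638 -0.93448452 11.891041  ]
scene packtop (array([532.6, 186.1]), array([63.8, 79.6]), 87.92, 257, 0.0834)
side packtop (array([530.5, 188.2]), array([57.7, 80.9]), 85.72, 174, 0.0854)
```

Pack has sprung back about 15 mm. Now lift and undo the tilt by meeting the opposite q6 limit.

>>> send_rows(
  targets=[
    [0,0,0.03,0,255],
    [0,0,0.03,8.5,200],
    [0,0,0.03,8.5,100],
    [0,-0.012,0.03,8.5,0],
    [0,-0.012,0.03,8.5,0],
    [0,-0.012,0.03,8.5,0],
    [0,-0.012,0,8.5,0],
    [0,-0.012,0,8.5,0],
    [0,-0.012,0,8.5,0],
    [0,-0.012,0,8.5,0],
    [0,-0.012,0,8.5,0],
    [0,-0.012,0,8.5,0],
  ],
)

```text
clock: 9.95
tcp_pos: [0.5073, 0.138, 0.2017]
orientation: [0.03, 0.004, 1.0, 0.0]
wrist_force: [0.4, -0.1, -0.6]
finger_gap: 0.085
```

>>> send_rows(
  targets=[
    [0,-0.012,0,8.5,0],
    [0,-0.012,0,8.5,0],
    [0,-0.012,0,8.5,0],
    [0,-0.012,0,8.5,0],
    [0,-0.012,0,8.5,0],
    [0,-0.012,0,8.5,0],
    [0,-0.012,0,8.5,0],
    [0,0,0,0,0],
  ],
)

```text
clock: 10.75
tcp_pos: [0.5077, 0.0534, 0.2017]
orientation: [0.026, -0.489, 0.872, 0.016]
wrist_force: [0.1, 0.1, 0.0]
finger_gap: 0.0852
```

```bash
cat >> h.py <<'E'
def stat():
    s=monitor.get_state();q=s['orientation'];M=R.from_quat([q[1],q[2],q[3],q[0]]).as_matrix()
    yaw=np.degrees(np.arctan2(M[1,0],M[0,0]))
    # tilt lean in tool frame: world-down expressed in tool
    dn=M.T@np.array([0,0,-1.])
    print(round(s['clock'],2),'tcp',s['tcp_pos'].round(4),'yaw',yaw.round(2),'down in tool',dn.round(4),'q',s['joint_pos'].round(3),'F',s['wrist_force'].round(1),'gap',round(s['finger_gap'],4))
E
python3 -c "
from h import *
stat()"
```

```text
10.75 tcp [0.5077 0.0534 0.2017] yaw -121.37 down in tool [ 0.0606 -0.0023  0.9982] q [-0.086  0.174 -0.21   1.161  0.055 -2.679] F [0.1 0.1 0. ] gap 0.0852
```

>>> send_rows(
  targets=[
    [0,0,0,8.5,0],
    [0,0,0,8.5,0],
    [0,0,0,8.5,0],
    [0,-0.02,0,0,0],
    [0,-0.02,0,0,0],
    [0,0,0,0,0],
  ],
)

```text
clock: 11.35
tcp_pos: [0.5102, 0.0304, 0.2022]
orientation: [0.017, -0.659, 0.751, 0.016]
wrist_force: [-0.3, -0.2, 0.6]
finger_gap: 0.0854
```

```bash
python3 -c "
from h import *
stat()"
```

```text
11.35 tcp [0.5102 0.0304 0.2022] yaw -97.47 down in tool [ 0.0472 -0.001   0.9989] q [-0.126  0.197 -0.18   1.194  0.047 -3.137] F [-0.3 -0.2  0.6] gap 0.0854
```

It works, tilt is falling. Continue.

>>> send_rows(
  targets=[
    [0,-0.025,0,0,0],
    [0,-0.025,0,0,0],
    [0,0,0,0,0],
  ],
)

```text
clock: 11.65
tcp_pos: [0.5144, 0.0049, 0.2024]
orientation: [0.01, -0.647, 0.763, 0.009]
wrist_force: [-0.7, 0.6, -0.7]
finger_gap: 0.0852
```

```bash
python3 -c "
from h import *
stat()"
```

```text
11.65 tcp [0.5144 0.0049 0.2024] yaw -99.41 down in tool [ 2.690e-02 -7.000e-04  9.996e-01] q [-0.162  0.205 -0.169  1.197  0.027 -3.14 ] F [-0.7  0.6 -0.7] gap 0.0852
```

>>> send_rows(
  targets=[
    [0,-0.032,0,0,0],
    [0,-0.032,0,0,0],
    [0,0,0,0,0],
  ],
)

```text
clock: 11.95
tcp_pos: [0.5208, -0.0284, 0.2023]
orientation: [0.0, -0.629, 0.777, 0.001]
wrist_force: [0.5, 0.5, 0.1]
finger_gap: 0.0856
```

```bash
python3 -c "
from h import *
stat()"
```

```text
11.95 tcp [ 0.5208 -0.0284  0.2023] yaw -102.05 down in tool [ 1.3e-03 -8.0e-04  1.0e+00] q [-2.090e-01  2.210e-01 -1.480e-01  1.202e+00  1.000e-03 -3.140e+00] F [0.5 0.5 0.1] gap 0.0856
```

Tilt removed (0.001 rad). Turn back and hover beyond the pack for a wrist view.

>>> send_rows(
  targets=[
    [0,0,0,-8.2,0],
    [0,0,0,-8.2,0],
    [0.004,0.01,0.002,-8.2,0],
    [0.004,0.011,0.002,-8.2,0],
    [0.004,0.011,0.002,-8.2,0],
    [0.004,0.011,0.002,-8.2,0],
    [0.004,0.011,0.002,-8.2,0],
    [0.004,0.011,0.002,-8.2,0],
    [0.004,0.011,0.002,-8.2,0],
    [0.004,0.011,0.002,-8.2,0],
    [0.004,0.011,0.002,-8.2,0],
    [0.004,0.011,0.002,-8.2,0],
  ],
)

```text
clock: 13.15
tcp_pos: [0.5602, 0.083, 0.2223]
orientation: [0.001, 0.179, 0.984, 0.001]
wrist_force: [1.3, 0.5, 0.2]
finger_gap: 0.0855
```

>>> send_rows(
  targets=[
    [0.004,0.011,0,-8.2,0],
    [0.004,0.011,0,-8.2,0],
    [0.004,0.011,0,-8.2,0],
    [0.004,0.011,0,-8.2,0],
    [0.004,0.011,0,-8.2,0],
    [0.004,0.011,0,-8.2,0],
    [0.004,0.011,0,-8.2,0],
    [0.004,0.011,0,-8.2,0],
    [0.004,0.01,0,-8.2,0],
    [0,0,0,0,0],
    [0,0,0,0,0],
  ],
)

```text
clock: 14.25
tcp_pos: [0.5959, 0.1805, 0.222]
orientation: [0.001, 0.731, 0.683, -0.001]
wrist_force: [0.1, 0.1, 0.2]
finger_gap: 0.0855
```

Run:
```python
from h import *
stat()
d=shot('wrist','w3.png'); P=cloud(d);im=d['img'];np.savez('w3.npz',P=P,img=im,pose=d['pose'])
print('packtop',rect(P,im,.47,.6,.13,.22,.080,.092))
print('green',rect(P,im,.47,.6,.13,.22,.080,.092,green(im)))
print('bed',rect(P,im,.42,.50,.14,.23,.02,.028))
```

```text
14.25 tcp [0.5959 0.1805 0.222 ] yaw 86.14 down in tool [ 2.7e-03 -8.0e-04  1.0e+00] q [ 0.167  0.41   0.164  1.324 -0.003  0.234] F [0.1 0.1 0.2] gap 0.0855
packtop (array([536.9, 178.4]), array([44.8, 71.7]), 86.22, 5899, 0.0868)
green (array([536.9, 178.6]), array([43.8, 72. ]), 86.65, 2479, 0.0871)
bed (array([470.3, 182.3]), array([60.1, 62.2]), 86.89, 4697, 0.0248)
```

View pics/w3.png

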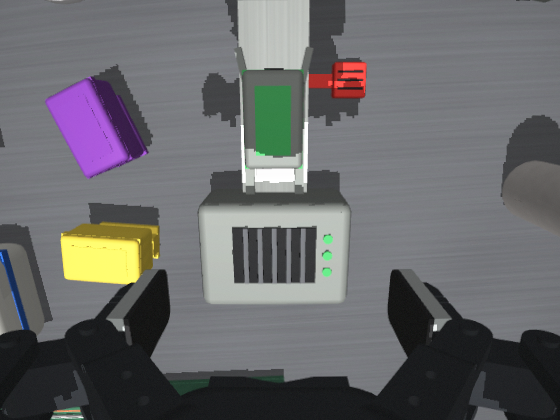

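Run:
```python
from h import *
a=np.load('w3.npz');P=a['P']
def edges(m,x0,x1,st=.004):
    q=P[m];xs=[];L=[];Rr=[]
    for x in np.arange(x0,x1,st):
        s=q[abs(q[:,0]-x)<st/2]
        if len(s)>20: xs.append(x);L.append(s[:,1].max());Rr.append(s[:,1].min())
    xs=np.array(xs);L=np.array(L);Rr=np.array(Rr)
    print(np.round(np.c_[xs,L,Rr,L-Rr],4).tolist())
    print(np.degrees(np.arctan(np.polyfit(xs,(L+Rr)/2,1)[0])),len(xs))
edges((P[...,2]>.08)&(P[...,2]<.092)&(P[...,1]>.13)&(P[...,1]<.22),.508,.566)
edges((P[...,2]>.02)&(P[...,2]<.028)&(P[...,1]>.13)&(P[...,1]<.22),.442,.505)
edges((P[...,2]>.065)&(P[...,2]<.075)&(P[...,1]>.05)&(P[...,1]<.28),.61,.69,.005)
```

```text
[[0.508, 0.2025, 0.1583, 0.0442], [0.512, 0.2023, 0.1578, 0.0444], [0.516, 0.2021, 0.1574, 0.0446], [0.52, 0.2019, 0.158, 0.0439], [0.524, 0.2018, 0.1575, 0.0443], [0.528, 0.2006, 0.157, 0.0437], [0.532, 0.2005, 0.1567, 0.0438], [0.536, 0.2004, 0.1562, 0.0441], [0.54, 0.2001, 0.1568, 0.0433], [0.544, 0.1999, 0.1563, 0.0436], [0.548, 0.1997, 0.156, 0.0437], [0.552, 0.1996, 0.1555, 0.0441], [0.556, 0.1993, 0.1551, 0.0442], [0.56, 0.1992, 0.155, 0.0441], [0.564, 0.199, 0.1554, 0.0436]]
-3.53875368313602 15
[[0.442, 0.2137, 0.1549, 0.0588], [0.446, 0.2136, 0.1545, 0.0591], [0.45, 0.2135, 0.154, 0.0595], [0.454, 0.2132, 0.1541, 0.0591], [0.458, 0.213, 0.1542, 0.0587], [0.462, 0.2127, 0.154, 0.0587], [0.466, 0.2127, 0.1527, 0.06], [0.47, 0.2124, 0.1524, 0.06], [0.474, 0.2122, 0.1521, 0.0601], [0.478, 0.2111, 0.1545, 0.0566], [0.482, 0.2092, 0.1552, 0.054], [0.486, 0.2082, 0.1563, 0.0518], [0.49, 0.207, 0.1569, 0.0501], [0.494, 0.2059, 0.1574, 0.0485], [0.498, 0.2108, 0.1507, 0.0601]]
-3.045951367279858 15
[[0.61, 0.2368, 0.1097, 0.1271], [0.615, 0.2374, 0.1092, 0.1281], [0.62, 0.2375, 0.1095, 0.1281], [0.625, 0.2375, 0.1085, 0.129], [0.63, 0.2363, 0.1084, 0.1279], [0.635, 0.2365, 0.1082, 0.1282], [0.64, 0.2364, 0.1078, 0.1286], [0.645, 0.2363, 0.1073, 0.1289], [0.65, 0.2352, 0.1072, 0.128], [0.655, 0.2354, 0.1068, 0.1286], [0.66, 0.2353, 0.107, 0.1283], [0.665, 0.2341, 0.1063, 0.1278], [0.67, 0.2341, 0.1056, 0.1285], [0.675, 0.2342, 0.1063, 0.128], [0.68, 0.2341, 0.1054, 0.1288], [0.685, 0.2328, 0.1048, 0.1281]]
-3.3894281583767496 16
```

>>> send_rows(
  targets=[
    [-0.03,-0.001,0,0.3,0],
    [-0.029,-0.001,0,0,0],
    [0,0,-0.04,0,0],
    [0,0,-0.04,0,0],
    [0,0,-0.04,0,0],
    [0,0,-0.03,0,0],
    [0,0,-0.018,0,0],
    [0,0,-0.004,0,0],
    [0,0,0,0,0],
  ],
)

```text
clock: 15.2
tcp_pos: [0.5367, 0.1781, 0.0502]
orientation: [0.001, 0.73, 0.684, -0.001]
wrist_force: [0.2, 0.1, 0.2]
finger_gap: 0.085
```

Run:
```python
from h import *
stat()
d=shot('side'); im=d['img'][170:300,150:310,::-1]
d2=shot('scene'); im2=d2['img'][130:260,260:420,::-1]
cv2.imwrite('pics/g1.png',np.hstack([cv2.resize(im,None,fx=2.5,fy=2.5,interpolation=3),cv2.resize(im2,None,fx=2.5,fy=2.5,interpolation=3)]))
```

```text
15.2 tcp [0.5367 0.1781 0.0502] yaw 86.26 down in tool [ 2.7e-03 -5.0e-04  1.0e+00] q [ 0.18   0.414 -0.275  0.883 -0.003  0.245] F [0.2 0.1 0.2] gap 0.085
```

View pics/g1.png

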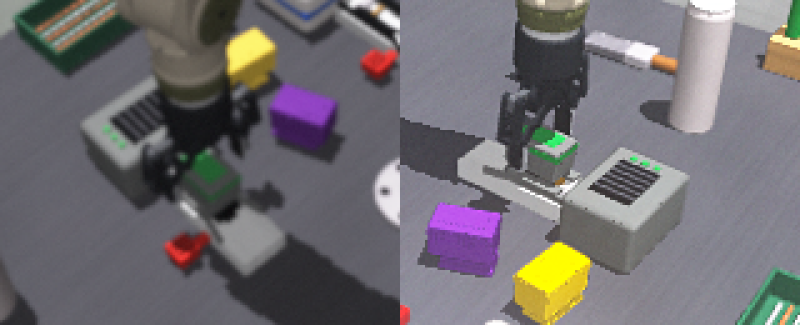

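The fingers straddle the pack: side crop (210,175), scene crop (550,150). Closing gently.

>>> send_rows(
  targets=[
    [0,0,0,0,60],
    [0,0,0,0,100],
    [0,0,0,0,120],
    [0,0,0,0,150],
    [0,0,0,0,200],
    [0,0,0,0,200],
  ],
  newtons=35,
)

```text
clock: 15.9
tcp_pos: [0.5376, 0.1789, 0.0512]
orientation: [0.002, 0.73, 0.684, 0.0]
wrist_force: [-1.6, -0.5, 6.3]
finger_gap: 0.0435
```

>>> send_rows(
  targets=[
    [-0.005,0.0003,0,0,200],
    [-0.01,0.0006,0,0,200],
    [-0.01,0.0006,0,0,200],
    [0,0,0,0,200],
  ],
)

```text
clock: 16.3
tcp_pos: [0.5107, 0.1804, 0.0511]
orientation: [0.001, 0.73, 0.684, -0.0]
wrist_force: [-2.6, 0.8, 9.1]
finger_gap: 0.0435
```

>>> send_rows(
  targets=[
    [-0.012,0.0008,0.0005,0,200],
    [-0.012,0.0008,0,0,200],
    [-0.012,0.0008,0,0,200],
    [-0.012,0.0007,0,0,200],
    [-0.011,0.0007,0,0,200],
    [0,0,0,0,200],
  ],
)

```text
clock: 16.9
tcp_pos: [0.4502, 0.1841, 0.0509]
orientation: [0.001, 0.73, 0.684, -0.001]
wrist_force: [-3.5, 0.3, 10.0]
finger_gap: 0.0437
```

>>> send_rows(
  targets=[
    [0,0,0.003,0,200],
    [0,0,0.006,0,200],
    [0,0,0.01,0,200],
    [0,0,0.02,0,200],
    [0,0,0.02,0,200],
    [0,0,0.02,0,200],
    [0,0,0,0,200],
  ],
)

```text
clock: 17.6
tcp_pos: [0.4548, 0.1844, 0.1324]
orientation: [0.002, 0.73, 0.683, 0.002]
wrist_force: [0.7, 0.6, -4.1]
finger_gap: 0.044
```

Run:
```python
from h import *
stat()
d=shot('side','s4.png')
```

```text
17.6 tcp [0.4548 0.1844 0.1324] yaw 86.22 down in tool [ 0.001  -0.0057  1.    ] q [ 0.223  0.203 -0.351  1.012 -0.003  0.289] F [ 0.7  0.6 -4.1] gap 0.044
```

View pics/s4.png

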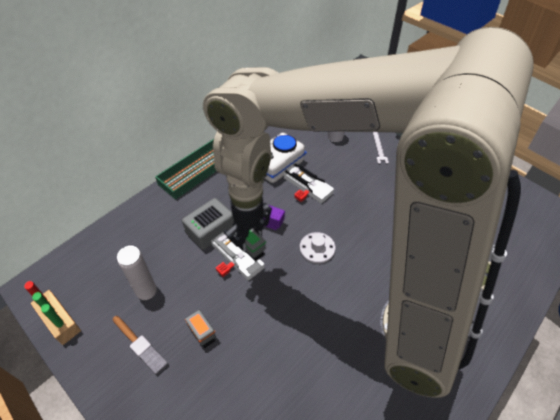

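The pack is lifted: green stripe at side (253,240), load 4.1 N. Carrying it to above the blower mouth.

>>> send_rows(
  targets=[
    [0.002,-0.02,0.005,0.3,200],
    [0.003,-0.036,0.005,0.3,200],
    [0.003,-0.036,0,0.3,200],
    [0.003,-0.036,0,0.4,200],
    [0.003,-0.036,0,0.4,200],
    [0.003,-0.036,0,0.4,200],
    [0.003,-0.036,0,0.4,200],
    [0.003,-0.036,0,0.4,200],
    [0.003,-0.036,0,0.3,200],
    [0.003,-0.031,0,0.3,200],
    [0.004,-0.02,0,0,200],
    [0,0,0,0,200],
  ],
)

```text
clock: 18.85
tcp_pos: [0.4859, -0.1776, 0.1382]
orientation: [0.001, 0.71, 0.704, -0.001]
wrist_force: [0.1, 1.3, -4.9]
finger_gap: 0.0432
```

Run:
```python
from h import *
stat()
d=shot('wrist','w5.png');P=cloud(d);np.savez('w5.npz',P=P,img=d['img'])
z=d['z_map'];print(P[...,2].max())
```

```text
18.85 tcp [ 0.4859 -0.1776  0.1382] yaw 89.52 down in tool [ 2.4e-03 -2.0e-04  1.0e+00] q [-0.504  0.25  -0.274  1.046 -0.002 -0.496] F [ 0.1  1.3 -4.9] gap 0.0432
0.2815824199487837
```

View pics/w5.png

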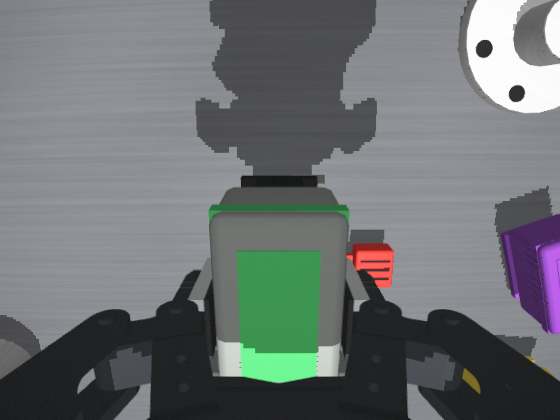

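Wrist view: the pack (280,300) is held square in the jaws over the blower bed, with the tab at (372,262). Now measure its lateral position and yaw.

Run:
```python
from h import *
a=np.load('w5.npz');P=a['P'];im=a['img']
tz=P[300,280];print(tz)
m=(abs(P[...,2]-tz[2])<.004)&(abs(P[...,1]+.1776)<.03)&(P[...,0]<.5)
q=P[m];print(q[:,0].min(),q[:,0].max())
xs=[];C=[]
for x in np.arange(.455,.50,.003):
    s=q[abs(q[:,0]-x)<.0015]
    if len(s)>20: print(round(x,3),s[:,1].max().round(4),s[:,1].min().round(4),s[:,2].mean().round(4)); xs.append(x);C.append((s[:,1].max()+s[:,1].min())/2)
print(np.degrees(np.polyfit(xs,C,1)[0]),np.mean(C))
# stripe
g=green(im)&m;q=P[g]
print('bl red',rect(P,im,.48,.62,-.15,-.06,.02,.036,red(im)))
# foot back edge
for v in range(170,240,6): print(v,P[v,280].round(4),im[v,280])
```

```text
[ 0.47678472 -0.1783145   0.17505149]
0.4484625426687303 0.4999992676121919
0.455 -0.1568 -0.2002 0.1742
0.458 -0.1571 -0.2004 0.1741
0.461 -0.1569 -0.2003 0.1743
0.464 -0.1571 -0.2004 0.1742
0.467 -0.157 -0.2005 0.1742
0.47 -0.1572 -0.2 0.1741
0.473 -0.152 -0.2072 0.1741
0.476 -0.1503 -0.2073 0.1746
0.479 -0.1485 -0.2042 0.1744
0.482 -0.1555 -0.2026 0.1742
0.485 -0.1555 -0.2023 0.1741
0.488 -0.1554 -0.2024 0.174
0.491 -0.1555 -0.2022 0.1739
0.494 -0.1559 -0.2019 0.1738
0.497 -0.1561 -0.2017 0.1735
-0.2623221541862591 -0.17867466913480143
bl red (array([ 531.1, -110.2]), array([26.5, 28.5]), 87.6, 303, 0.0286)
170 [ 0.4635 -0.1779  0.0017] [79 80 82]
176 [ 0.4477 -0.178   0.1144] [23 25 25]
182 [ 0.448  -0.178   0.1268] [24 26 25]
188 [ 0.4482 -0.178   0.1378] [78 81 79]
194 [ 0.4483 -0.1781  0.148 ] [79 83 79]
200 [ 0.4488 -0.1781  0.155 ] [82 84 82]
206 [ 0.4487 -0.1781  0.1637] [ 43 107  58]
212 [ 0.4491 -0.1781  0.1694] [82 84 83]
218 [ 0.4499 -0.1781  0.1733] [104 108 104]
224 [ 0.4514 -0.1781  0.1746] [109 113 109]
230 [ 0.4533 -0.1782  0.1746] [113 116 112]
236 [ 0.4553 -0.1782  0.1745] [113 116 112]
```

>>> send_rows(
  targets=[
    [0.001,0.002,-0.02,0.1,200],
    [0.0005,0.0017,-0.025,0,200],
    [0,0,-0.02,0,200],
    [0,0,-0.01,0,200],
    [0,0,-0.005,0,200],
    [0,0,0,0,200],
    [0,0,0,0,200],
  ],
)

```text
clock: 19.6
tcp_pos: [0.4881, -0.1714, 0.0606]
orientation: [0.002, 0.708, 0.706, -0.0]
wrist_force: [0.2, -0.2, -3.3]
finger_gap: 0.0438
```

```bash
cat > pk.py <<'E'
from h import *
stat()
d=shot('wrist','w_%d.png'%int(monitor.get_state()['clock']*100));P=cloud(d);im=d['img']
t=monitor.get_state()['tcp_pos']
q=P[(abs(P[...,2]-(t[2]+.0355))<.004)&(abs(P[...,1]+.1755)<.03)&(P[...,0]<t[0]-.013)]
C=[];xs=[]
for x in np.arange(t[0]-.032,t[0]-.014,.003):
    s=q[abs(q[:,0]-x)<.0015]
    if len(s)>20: xs.append(x);C.append((s[:,1].max()+s[:,1].min())/2)
print('pack centre y',np.mean(C).round(4),'yaw',np.degrees(np.polyfit(xs,C,1)[0]).round(2),'top z',q[:,2].mean().round(4))
b=P[(abs(P[...,1]+.1755)<.012)&(P[...,2]>t[2]-.018)&(P[...,2]<t[2]+.02)&(P[...,0]<t[0])]
print('rear x',np.percentile(b[:,0],[2,50]).round(4),'blower bed centre etc')
E
python3 pk.py
```

```text
19.6 tcp [ 0.4881 -0.1714  0.0606] yaw 89.84 down in tool [ 0.0029 -0.0025  1.    ] q [-0.492  0.319 -0.39   0.859 -0.001 -0.489] F [ 0.2 -0.2 -3.3] gap 0.0438
pack centre y -0.1727 yaw -0.17 top z 0.0962
rear x [0.4499 0.4505] blower bed centre etc
```

>>> send_rows(
  targets=[
    [0,-0.0022,-0.004,0,200],
    [0,0,-0.003,0,200],
    [0,0,0,0,200],
    [0,0,0,0,200],
  ],
)

```text
clock: 20.05
tcp_pos: [0.4874, -0.1735, 0.0527]
orientation: [0.001, 0.708, 0.706, -0.0]
wrist_force: [0.5, -0.6, -5.1]
finger_gap: 0.0437
```

```bash
python3 pk.py
```

```text
20.05 tcp [ 0.4874 -0.1735  0.0527] yaw 89.82 down in tool [ 0.0022 -0.0012  1.    ] q [-0.496  0.329 -0.398  0.842 -0.001 -0.493] F [ 0.5 -0.6 -5.1] gap 0.0437
pack centre y -0.1747 yaw -0.04 top z 0.0884
rear x [0.4492 0.4498] blower bed centre etc
```

>>> send_rows(
  targets=[
    [0,-0.0003,-0.001,-0.1,200],
    [0,0,-0.0005,0,200],
    [0,0,0,0,200],
  ],
)

```text
clock: 20.4
tcp_pos: [0.4875, -0.1738, 0.0513]
orientation: [0.001, 0.709, 0.705, -0.0]
wrist_force: [-0.0, 0.5, -4.0]
finger_gap: 0.0437
```

>>> send_rows(
  targets=[
    [0,0,-0.0007,0,200],
    [0,0,0,0,200],
  ],
)

```text
clock: 20.6
tcp_pos: [0.4878, -0.1739, 0.051]
orientation: [0.002, 0.709, 0.705, -0.0]
wrist_force: [-0.9, 0.9, -0.8]
finger_gap: 0.0437
```

>>> send_rows(
  targets=[
    [0.007,0,0,0,200],
    [0.008,0,0,0,200],
    [0.008,-0.0001,0,0,200],
    [0.007,0,0,0,200],
    [0,0,0,0,200],
  ],
)

```text
clock: 21.1
tcp_pos: [0.5189, -0.1742, 0.051]
orientation: [0.002, 0.709, 0.706, -0.0]
wrist_force: [-2.4, 0.1, 3.8]
finger_gap: 0.0438
```

```bash
python3 pk.py
```

```text
21.1 tcp [ 0.5189 -0.1742  0.051 ] yaw 89.76 down in tool [ 0.0029 -0.0023  1.    ] q [-0.47   0.38  -0.325  0.862 -0.002 -0.465] F [-2.4  0.1  3.8] gap 0.0438
pack centre y -0.1754 yaw -0.4 top z 0.0867
rear x [0.4805 0.4812] blower bed centre etc
```

>>> send_rows(
  targets=[
    [0.005,0,0,0,200],
    [0.005,0,0,0,200],
    [0.005,0,0,0,200],
    [0,0,0,0,200],
  ],
)

```text
clock: 21.55
tcp_pos: [0.5342, -0.1742, 0.051]
orientation: [0.002, 0.709, 0.706, 0.0]
wrist_force: [1.8, 0.7, 3.3]
finger_gap: 0.0436
```

>>> send_rows(
  targets=[
    [0.005,0,0,0,200],
    [0.005,0,0,0,200],
    [0.005,0,0,0,200],
    [0,0,0,0,200],
  ],
)

```text
clock: 21.95
tcp_pos: [0.5487, -0.1741, 0.051]
orientation: [0.002, 0.709, 0.705, 0.0]
wrist_force: [0.3, -1.3, 4.4]
finger_gap: 0.044
```

>>> send_rows(
  targets=[
    [0.005,0,0,0,200],
    [0.005,0,0,0,200],
    [0.005,0,0,0,200],
    [0,0,0,0,200],
  ],
)

```text
clock: 22.35
tcp_pos: [0.5634, -0.1741, 0.051]
orientation: [0.002, 0.709, 0.705, -0.0]
wrist_force: [-0.2, -0.5, 6.0]
finger_gap: 0.0438
```

```bash
python3 pk.py
```

```text
22.35 tcp [ 0.5634 -0.1741  0.051 ] yaw 89.74 down in tool [ 0.0027 -0.0026  1.    ] q [-0.435  0.45  -0.213  0.904 -0.001 -0.43 ] F [-0.2 -0.5  6. ] gap 0.0438
pack centre y -0.1753 yaw -0.28 top z 0.0867
rear x [0.525  0.5256] blower bed centre etc
```

>>> send_rows(
  targets=[
    [0.003,0,0,0,200],
    [0.003,0,0,0,200],
    [0.003,0,0,0,200],
    [0,0,0,0,200],
  ],
)

```text
clock: 22.8
tcp_pos: [0.57, -0.174, 0.0511]
orientation: [0.0, 0.709, 0.705, -0.002]
wrist_force: [-6.7, -0.0, 10.9]
finger_gap: 0.0437
```

```bash
cat >> pk.py <<'E'
m=red(im)&(P[...,0]>.48)&(P[...,0]<.62)&(P[...,1]>-.13)&(P[...,1]<-.06)
print('tab z',len(P[m]),np.median(P[m][:,2]).round(4) if m.any() else None,np.median(P[m][:,0]).round(4) if m.any() else None)
E
python3 pk.py
```

```text
22.8 tcp [ 0.57   -0.174   0.0511] yaw 89.7 down in tool [0.003  0.0016 1.    ] q [-0.429  0.464 -0.19   0.917 -0.003 -0.424] F [-6.7 -0.  10.9] gap 0.0437
pack centre y -0.1752 yaw -0.33 top z 0.0869
rear x [0.5314 0.5322] blower bed centre etc
tab z 1969 0.0271 0.5347
```

>>> send_rows(
  targets=[
    [0.003,0,0,0,200],
    [0.003,0,0,0,200],
    [0,0,0,0,200],
  ],
)

```text
clock: 23.15
tcp_pos: [0.5755, -0.174, 0.0511]
orientation: [0.0, 0.709, 0.705, -0.002]
wrist_force: [-8.0, -0.5, 12.4]
finger_gap: 0.0435
```

>>> send_rows(
  targets=[
    [0.002,0,0,0,200],
    [0.002,0,0,0,200],
    [0,0,0,0,200],
  ],
)

```text
clock: 23.45
tcp_pos: [0.5791, -0.174, 0.0511]
orientation: [0.0, 0.709, 0.705, -0.002]
wrist_force: [-9.3, -1.2, 12.0]
finger_gap: 0.044
```

```bash
python3 pk.py
```

```text
23.45 tcp [ 0.5791 -0.174   0.0511] yaw 89.69 down in tool [0.0031 0.003  1.    ] q [-0.423  0.48  -0.164  0.928 -0.004 -0.417] F [-9.3 -1.2 12. ] gap 0.044
pack centre y -0.1752 yaw -0.18 top z 0.087
rear x [0.5405 0.5413] blower bed centre etc
tab z 1339 0.0276 0.5378
```

>>> send_rows(
  targets=[
    [0.0015,0,0,0,200],
    [0.0015,0,0,0,200],
    [0,0,0,0,200],
  ],
)

```text
clock: 23.8
tcp_pos: [0.5816, -0.174, 0.0511]
orientation: [-0.0, 0.709, 0.705, -0.002]
wrist_force: [-10.4, -0.6, 13.3]
finger_gap: 0.0433
```

```bash
python3 pk.py
```

```text
23.8 tcp [ 0.5816 -0.174   0.0511] yaw 89.68 down in tool [0.0031 0.0038 1.    ] q [-0.421  0.484 -0.156  0.932 -0.004 -0.415] F [-10.4  -0.6  13.3] gap 0.0433
pack centre y -0.1752 yaw -0.57 top z 0.087
rear x [0.5429 0.5438] blower bed centre etc
tab z 1088 0.0305 0.541
```

Tab now reads at 30.5 mm, its up height. Check with the picture and the other cameras.

Run:
```python
from h import *
d=shot('wrist');P=cloud(d);im=d['img']
m=red(im)&(P[...,1]>-.13)&(P[...,1]<-.06);q=P[m]
for lo in np.arange(.51,.56,.005):
    s=q[(q[:,0]>=lo)&(q[:,0]<lo+.005)]
    if len(s):print(round(lo,3),len(s),s[:,2].mean().round(4))
o=im[:,:,::-1].copy()
for c in ('scene','side'):
    e=shot(c);Q=cloud(e);i2=e['img'];m=red(i2)&(Q[...,1]>-.15)&(Q[...,1]<-.06)&(Q[...,0]>.48)&(Q[...,0]<.6);print(c,m.sum(),np.median(Q[m][:,2]) if m.any() else None, np.percentile(Q[m][:,2],[10,90]) if m.any() else None)
cv2.imwrite('pics/w6.png',o)
```

```text
0.515 140 0.0291
0.52 32 0.0295
0.525 103 0.0301
0.53 117 0.0298
0.535 127 0.0289
0.54 346 0.0308
0.545 219 0.0304
scene 0 None None
side 67 0.028425339230245372 [0.01794405 0.03101511]
```

View pics/w6.png

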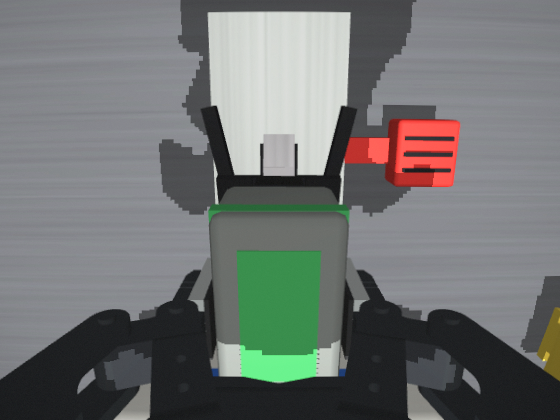

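The tooth (280,150) stands up right behind the foot (280,180) and the tab (424,152) is up. It looks clicked. Ease off the push and see whether the catch holds the pack.

>>> send_rows(
  targets=[
    [-0.0015,0,0,0,200],
    [-0.0015,0,0,0,200],
    [-0.001,0,0,0,200],
    [0,0,0,0,200],
  ],
)

```text
clock: 24.4
tcp_pos: [0.581, -0.1741, 0.051]
orientation: [0.002, 0.709, 0.705, -0.0]
wrist_force: [0.3, 0.2, 4.7]
finger_gap: 0.0436
```

```bash
python3 pk.py
```

```text
24.4 tcp [ 0.581  -0.1741  0.051 ] yaw 89.72 down in tool [ 0.0027 -0.0027  1.    ] q [-0.423  0.479 -0.166  0.923 -0.001 -0.418] F [0.3 0.2 4.7] gap 0.0436
pack centre y -0.1753 yaw -0.03 top z 0.0867
rear x [0.5426 0.5433] blower bed centre etc
tab z 1189 0.0305 0.5389
```

The command backed 4 mm but the pack moved only 0.6 mm with zero force left, so the catch holds it. Release.

>>> send_rows(
  targets=[
    [0,0,0,0,150],
    [0,0,0,0,100],
    [0,0,0,0,50],
    [0,0,0,0,0],
    [0,0,0,0,0],
    [0,0,0,0,0],
  ],
)

```text
clock: 25.05
tcp_pos: [0.5804, -0.1739, 0.0503]
orientation: [0.001, 0.709, 0.705, -0.0]
wrist_force: [0.9, -0.6, 0.1]
finger_gap: 0.0855
```

>>> send_rows(
  targets=[
    [0,0,0.01,0,0],
    [0,0,0.03,0,0],
    [0,0,0.04,0,0],
    [0,0,0.05,0,0],
    [0,0,0.04,0,0],
    [0.03,0,0,0,0],
    [0.03,0,0,0,0],
    [0,0,0,0,0],
    [0,0,0,0,0],
  ],
)

```text
clock: 25.95
tcp_pos: [0.6404, -0.1737, 0.2204]
orientation: [0.001, 0.709, 0.706, -0.001]
wrist_force: [0.3, -0.8, -0.5]
finger_gap: 0.0854
```

Run:
```python
from h import *
stat()
d=shot('wrist','w9.png');P=cloud(d);im=d['img']
print('packtop',rect(P,im,.5,.63,-.22,-.13,.080,.092))
print('bl red',rect(P,im,.48,.62,-.15,-.06,.02,.036,red(im)))
s=shot('scene','sc9.png')
```

```text
25.95 tcp [ 0.6404 -0.1737  0.2204] yaw 89.76 down in tool [ 2.2e-03 -5.0e-04  1.0e+00] q [-0.385  0.494  0.29   1.366 -0.002 -0.381] F [ 0.3 -0.8 -0.5] gap 0.0854
packtop (array([ 578.6, -175.4]), array([44.7, 72.5]), 89.79, 6042, 0.0858)
bl red (array([ 533. , -109.5]), array([29.4, 27.9]), 0.7, 932, 0.0307)
```

View pics/w9.png

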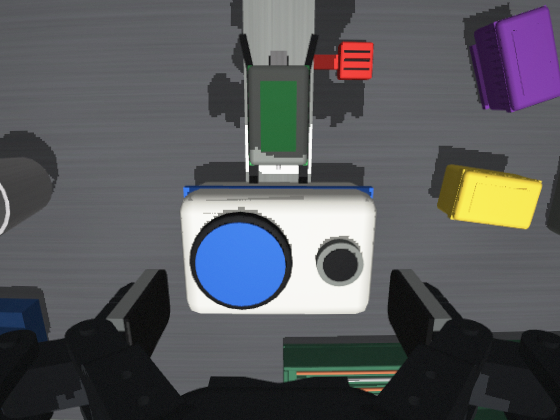

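View pics/sc9.png

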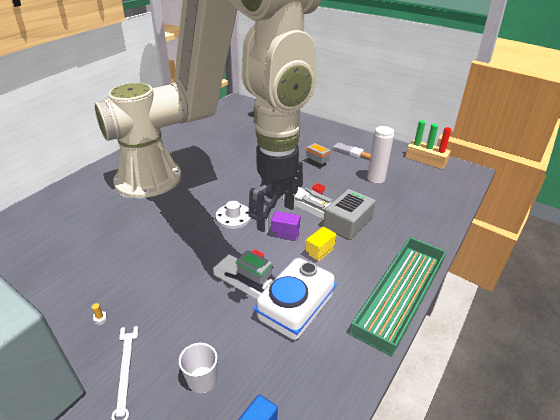

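The wrist picture shows the pack (280,110) in the blower rail with the tab (355,60) up at 30.7 mm, as it stood when empty. Pack origin is at x = −6 mm, y ≈ 0, level, and the jaws are clear. Bystanders look unmoved in the scene view. Handing in.

```bash
python3 -c "
from h import *
print(ticket.hand_in())"
```

```text
the job is handed in; nothing more can be done
None
```

The green-striped pack is seated in the blower, its catch is up behind it, and the gripper has let go and is clear. I handed the job in at about 26 s; it reports no verdict.

**What I did:** I pressed the charger's red tab with up to about 12 N, and the pack sprang back about 13 mm. I slid it off along the rail, carried it over, and pushed it into the blower with at most 10.4 N along the slide until it clicked.

**Last checks:**
- **Position:** the pack's origin measures about x = −6 mm, y ≈ 0 in the blower's frame, and it is aligned to within about 0.5°. That matches the home position I worked out from where the tab sits.
- **Catch:** the tab is back at its empty height (30.7 mm, against 30.6 mm before). When I pulled the push back 4 mm before letting go, the pack gave only 0.6 mm and no force was left.
- **Bystanders:** they look unmoved in the scene picture. I checked this by eye only, not by measuring each one.

**What went wrong or disagreed:**
- **Wrist tilt:** the last joint reached its range limit on the way to the charger, which left the tool tilted about 3.5°. I removed the tilt before gripping, which took a few seconds.
- **Charger angle:** early readings gave about −4.4°, partly taken through the tilted wrist. A later edge fit gave −3.6°, and I used that.
- **Tab from the side camera:** just after the click, with the arm partly in the way, it put the tab at 28.4 mm, with a wide spread. I relied on the wrist camera instead.

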